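Switch the shop charger to the loaded bay

TASK

One bay of the battery charger on the parts counter holds a battery, the other only a flat cover. Press a fingertip lightly on the knurled face of the charger's dial and rub it round until it clicks into the next position, pointing at the bay with the battery (never to the covered bay), then press the start button fully in and let go. Grasp and lift nothing: leave the battery, the cover and everything else where they stand.

Things in the scene. Friction and masses are not known exactly. Their poses are not given: they have to be found in the camera images.
- charger: Two-bay battery charger: fixed grey box 240 (x) x 320 (y) x 60 mm high. Origin at the centre of its underside; +x away from the robot, +y left. On its flat top: the dial (centre x -65, y 0), two shallow bays (inside 70 x 100 mm, walls 12 mm high) centred at x +55, y +80 (left) and -80 (right), the start button at x -65, y -115
- dial (a joint): Dial angle (rad), positive counterclockwise from above. A click spring gives three rest places: 0 = pointer straight back between the bays (off, the start), +0.59 = at the left (+y) bay, -0.59 = at the right (-y) bay. It resists with up to 0.07 N m; beyond about 0.31 it snaps on into the next rest place, short of that it springs back. Stops at +-0.68
- dial_centre (a point): Centre of the dial's top face: flat black disc 90 mm across, vertical axis, ribbed (knurled) from radius 29 to 44 mm. It stands 4 mm above a fixed collar (radius 47 to 54 mm), too low to grip by the rim: a fingertip pressed on the face off-centre and dragged round turns it by friction. The face gives under the finger at 2 N plus 2 N per mm, at most 4 mm, then is rigid
- dial_pointer (a point): Outer end of the dial's white pointer bar, on the top face 40 mm from dial_centre
- start (a joint): Travel of the start button (m), 0 = up, 0.006 = fully in; it springs back; full travel takes about 5 N
- start_top (a point): Centre of the top of the start button: round grey push button 26 mm across in a black housing on the charger's top, right (-y) of the dial; it is pressed straight down
- battery: The battery: loose upright block 60 (x) x 90 (y) x 91 mm high, black with a grey top and two brass terminal posts (12 mm high), about 0.9 kg, standing in one of the bays (left or right). Origin at the centre of its underside
- blank: Grey plastic bay cover lying in the other, empty bay: plate 60 x 90 x 10 mm with a low ridge, 26 mm high in all, loose. Origin at the centre of its underside
- grease: Bystander: small grease jar, 40 mm across, 50 mm high, standing on the charger's top left of the dial. Origin at the centre of its underside
- oil: Bystander: oil bottle 72 mm across, 190 mm high, on the counter right of the charger. Origin at the centre of its underside
- carton: Bystander: carton 70 x 90 x 110 mm high, left of the charger. Origin at the centre of its underside
- plug: Bystander: spark plug standing on end, 25 mm across, 68 mm high, left of the charger. Origin at the centre of its underside
- driver: Bystander: screwdriver lying on the counter, 200 mm long, 26 mm thick. Origin under its middle
- spanner: Bystander: spanner lying on the counter, 180 mm long, 8 mm thick. Origin under its middle
- pulley: Bystander: belt pulley lying flat, 80 mm across, 20 mm high, right of the charger. Origin at the centre of its underside
Not all that is in view belongs to the job. What is shaped like the blank but green or yellow is not meant.

How it is judged:
By the outcome, as a careful person would: the job done as asked, in the order asked, and still so for the second after the job is handed in, with the robot touching nothing.
It also fails if it takes over 38 s, if anything falls off the work surface, if the arm or the gripper's body presses on something with over 40 N, if the wrist force passes 120 N, or if a joint passes its speed limit or range.

ROBOT

A 6-joint arm with a two-finger parallel gripper is mounted at the origin on the work surface. World frame = base frame: x ahead of the robot, y to its left, z up, the work surface at z = 0. Lengths are in m, angles in rad, forces in N, time in s.
With the tool pointing down it reaches from about 0.375 to 0.975 m from the base axis. Payload 3.8 kg.
Tool frame: the origin (TCP) lies midway between the tips of the shut fingers; the grasp point (between the pads) lies 19 mm behind it; z points along the fingers, y is the line along which they close (so a half turn about z gives the same grasp; the last joint's range is limited). The gripper opens to 85 mm and grips with 20 to 120 N. Pads are 22 mm wide; open, the fingers measure 114 mm over their backs; the gripper's body (76 mm by 85 mm) begins 54 mm behind the grasp point. The pads swing forward as they close: fully open they stand 13 mm farther back than shut.
Start: joints at [-1.191, 0.264, 1.604, -0, 1.274, -0.037], TCP at [0.273, -0.617, 0.231] pointing down, gripper open.
Joint ranges: [-2.63, 2.63], [-0.94, 2.18], [0.31, 2.57], [-1.31, 4.45], [0, 2.66], [-2.55, 2.55]. Speed limits (rad/s): [2.57, 2.57, 3.14, 3.14, 3.14, 3.14].

INTERFACE

Orientations are given as a rotation vector (axis times angle).
In Python, from workcell import bot gives the robot as it stands.
- The arm moves only by the tool step_arm, never from a script. Its argument "motion" is a list of rows, each a list of 5 numbers: the finger opening in cm, from 0 to 8.54, then the shift along the tool's x, y, z in cm, then the turn about the tool's z in degrees. In form: [[claw, dx, dy, dz, twist], ...]. A call has 1 to 20 rows; each row is the pose to reach, as a shift and turn from the pose commanded when the call began, along the tool's axes at that moment; what a row does not reach only later rows make up. A row lasts 1/10 s, in which the tool goes at most 50 mm and 8.59 degrees, less where a joint would pass 70% of its speed; a pose out of reach is approached as far as the arm can. A call with a gripper value outside its range is refused whole. The fingers move at their own pace and stop on an object; "force" is the grip in N (left out, the last holds). Time passes only in rows, so rows that repeat a pose let the fingers close. It gives the time, the measured TCP pose, the force, the opening and the grip force at its end, in the units of the state.
- bot.read_state(): the state, without advancing time (a new reading comes with each control period).
- bot.read_camera(name): name is "side" or "top" or "wrist"; returns (picture, depth): 384x512x3 uint8, red, green, blue; 384x512 float32, m along the optical axis (not along the pixel's ray), 0 where there is no reading.
- bot.calibration(name): a dict with "mtx" (3x3 intrinsics, pixels), "origin" and "orientation" of the camera in the world; the wrist camera has in their place "T_tool_cam" (4x4, takes a point from camera to tool coordinates, whose origin is the TCP and whose axes are the flange's). Camera axes: x right, y up, looking along -z (the intrinsics and any distortion apply to the point x, -y, -z); pixel columns grow to the right and rows downward; lengths in m; the calibration is good to about 2 mm. A picture is of the moment at which its call begins: read the wrist's pose just before it. calibration takes no time and is no camera call.
- bot.finish_job(): hands the job in; it is judged then, once.
The state is a dict: "time": time; "q": joint angles; "joint_vel": joint speeds; "joint_torque": joint torques, N m; "tool_pos": TCP position; "tcp_rot": TCP orientation; "wrist_force": force on the tool from outside, world axes, zero at the start; "torque": the same for the moment, N m; "width": opening from 0.0 (shut) to 1.0 (fully open); "grip_force": force on a finger pad.
Only numpy, scipy, OpenCV 4.12 (cv2) and the standard library are available. Lean on these libraries where they do the work, as an engineer would, in place of code of your own. Each camera call takes 0.05 s, during which the arm holds its last target. There are 200 camera calls.

## Working session

There is one attempt and no reset: what is moved stays moved. The work goes in short steps, Python scripts to look and compute and a tool call to move; the robot and the scene stay as the last step left them, time stands still between calls to the robot, and variables do not carry over. Pictures are saved under pics/ and viewed, at most 10 in all, crops included, and the job is handed in when it is done.

Besides the shell and the picture viewer there is one more tool, called after "Call:" as a command line: name --pt "numbers of a row" for each row, then --argument value for the rest. step_arm: Moves the arm, as the interface text tells. Its arguments: {"type":"object","properties":{"motion":{"type":"array","items":{"type":"array","items":{"type":"number"}}},"force":{"type":"number"}},"required":["motion"]}

```bash
mkdir -p pics
cat > h.py <<'E'
import numpy as np, cv2
from scipy.spatial.transform import Rotation as R
from workcell import bot
def cam(name):
    s=bot.read_state(); c=bot.calibration(name); im,d=bot.read_camera(name)
    if 'T_tool_cam' in c:
        T=np.eye(4); T[:3,:3]=R.from_rotvec(s['tcp_rot']).as_matrix(); T[:3,3]=s['tool_pos']; T=T@np.array(c['T_tool_cam'])
        o,Rm=T[:3,3],T[:3,:3]
    else:
        o=np.array(c['origin']); q=np.array(c['orientation'])
        Rm=q if q.shape==(3,3) else R.from_rotvec(q).as_matrix() if q.size==3 else None
    return im,d,(np.array(c['mtx']),o,Rm,c)
def pts(uv,K,z=None,depth=None):
    M,o,Rm,c=K; uv=np.atleast_2d(uv).astype(float)
    dist=c.get('dist',c.get('distortion'))
    n=cv2.undistortPoints(uv[:,None],M,None if dist is None else np.array(dist,float))[:,0]
    r=np.c_[n[:,0],-n[:,1],-np.ones(len(n))]
    if depth is not None: return o+(r*np.asarray(depth)[:,None])@Rm.T
    w=r@Rm.T
    return o+w*((z-o[2])/w[:,2])[:,None]
def cloud(d,K):
    v,u=np.mgrid[:d.shape[0],:d.shape[1]]
    return pts(np.c_[u.ravel(),v.ravel()],K,depth=d.ravel()).reshape(*d.shape,3)
def save(im,n): cv2.imwrite('pics/'+n,im[...,::-1])
E
python3 - <<'E'
from h import *
for n in('top','side'):
    im,d,K=cam(n); save(im,n+'0.png'); print({k:np.round(v,3) if not isinstance(v,str) else v for k,v in K[3].items()})
    np.savez(n+'0.npz',im=im,d=d)
s=bot.read_state();print(s)
E
```

```text
{'mtx': array([[426.534,   0.   , 255.769],
       [  0.   , 426.534, 193.511],
       [  0.   ,   0.   ,   1.   ]]), 'origin': array([ 0.452, -0.019,  1.403]), 'orientation': array([ 0.07 , -0.04 , -1.546])}
{'mtx': array([[369.442,   0.   , 253.324],
       [  0.   , 369.442, 188.207],
       [  0.   ,   0.   ,   1.   ]]), 'origin': array([0.343, 0.772, 0.746]), 'orientation': array([ 0.15 , -1.239, -2.598])}
{'time': 0.1, 'q': array([-1.19090079e+00,  2.64687491e-01,  1.60526673e+00, -1.51448288e-05,
        1.27370472e+00, -3.69474848e-02]), 'joint_vel': array([-9.73601200e-04, -3.20651229e-03, -2.60619086e-03, -6.15031811e-05,
        1.90126699e-03,  3.66301142e-04]), 'joint_torque': array([ 2.42821498e-04, -5.16708040e+01, -3.68590915e+01, -5.86900478e-05,
        6.32189636e-03,  1.02389512e-05]), 'tool_pos': array([ 0.27300473, -0.61658841,  0.23006419]), 'tcp_rot': array([-3.07161365e+00, -6.49631307e-01,  5.75867630e-04]), 'wrist_force': array([-0.3124309 ,  0.61621736, -0.60907268]), 'torque': array([-0.03163856, -0.03170483, -0.02710787]), 'grip_force': 0.0, 'width': 0.9993292142399075}
```

View pics/top0.png

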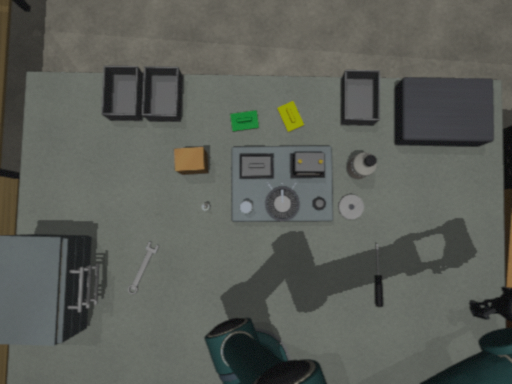

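View pics/side0.png

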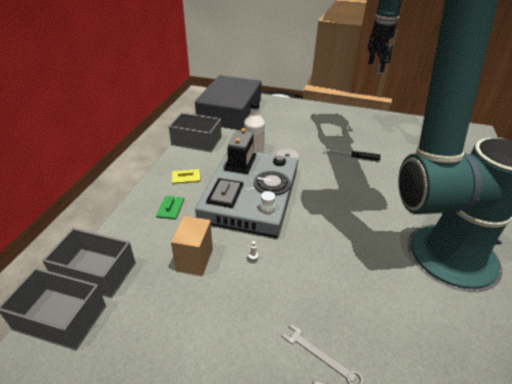

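Image up is +x and image left is +y. The charger spans about cols 232–332, rows 146–221. The battery, with its brass posts, is at (309,163) in the right bay, and the cover is at (257,166) in the left. The dial is at (282,203) with its pointer straight back, the start button at (319,203) and the grease jar at (246,207). So the dial must turn to −0.59, clockwise.

Run:
```python
from h import *
c=bot.calibration('top'); z=np.load('top0.npz'); im,d=z['im'],z['d']
K=(np.array(c['mtx']),np.array(c['origin']),R.from_rotvec(c['orientation']).as_matrix(),c)
P=cloud(d,K)
# charger top via height
sub=np.zeros(d.shape,bool); sub[140:228,226:338]=1
m=(sub&(abs(P[...,2]-.06)<.012)).astype(np.uint8)
cn=max(cv2.findContours(m,0,2)[0],key=cv2.contourArea)
(cx,cy),wh,a=cv2.minAreaRect(cn); box=cv2.boxPoints(((cx,cy),wh,a))
W=pts(box,K,z=.06); print('charger corners',W.round(3),'centre',W.mean(0).round(4))
e=[np.linalg.norm(W[i]-W[i-1]) for i in range(4)]; print('sides',np.round(e,3))
# dark spots: dial and button
g=cv2.cvtColor(im,cv2.COLOR_RGB2GRAY)
dk=((g<75)&sub).astype(np.uint8); dk[:186]=0
for k in cv2.findContours(cv2.morphologyEx(dk,3,np.ones((5,5))),0,2)[0]:
    if cv2.contourArea(k)<60: continue
    (u,v),r=cv2.minEnclosingCircle(k); w=pts([(u,v)],K,z=.075)[0]
    print('dark',(round(u,1),round(v,1)),r,w.round(4),'z',np.median(P[int(v)-3:int(v)+4,int(u)-3:int(u)+4,2]).round(4))
for n,(u,v) in dict(batt=(309,163),blank=(257,166),grease=(246,207)).items():
    print(n,np.median(P[v-3:v+4,u-3:u+4].reshape(-1,3),0).round(3))
print(bot.calibration('wrist')['T_tool_cam'], bot.calibration('wrist')['mtx'])
s=bot.read_state();print(R.from_rotvec(s['tcp_rot']).as_matrix().round(3))
```

```text
charger corners [[ 0.697  0.091  0.06 ]
 [ 0.704 -0.23   0.06 ]
 [ 0.466 -0.233  0.06 ]
 [ 0.458  0.084  0.06 ]] centre [ 0.5812 -0.072   0.06  ]
sides [0.238 0.321 0.237 0.317]
dark (318.8, 203.1) 6.550539970397949 [ 0.5206 -0.1887  0.075 ] z 0.0826
dark (281.5, 204.0) 17.585603713989258 [ 0.515 -0.073  0.075] z 0.0759
batt [ 0.633 -0.148  0.156]
blank [0.63  0.006 0.088]
grease [0.502 0.036 0.11 ]
[[ 2.42452220e-04  9.46900436e-01  3.21526835e-01  8.38780056e-02]
 [ 9.99999956e-01 -1.75083574e-04 -2.38441986e-04  3.37946682e-05]
 [-1.69486754e-04  3.21526879e-01 -9.46900437e-01 -1.43236182e-01]
 [ 0.00000000e+00  0.00000000e+00  0.00000000e+00  1.00000000e+00]] [[306.00385861   0.         254.71131714]
 [  0.         306.00385861 191.15768855]
 [  0.           0.           1.        ]]
[[ 0.914  0.405 -0.001]
 [ 0.405 -0.914  0.002]
 [ 0.    -0.002 -1.   ]]
```

Call:
step_arm --pt "0 1 -0.8 -1 2" --pt "0 4 -3.3 -2 6" --pt "0 8 -6.6 -2 12" --pt "0 12 -10 -2 18" --pt "0 16 -13.3 -2 24" --pt "0 20 -16.6 -2 24" --pt "0 24 -20 -2 24" --pt "0 28 -23.2 -2 24" --pt "0 32 -26.5 -2 24" --pt "0 36 -29.8 -2 24" --pt "0 39.5 -32.8 -2 24" --pt "0 42 -34.8 -2 24" --pt "0 42.7 -35.4 -2 24" --pt "0 42.7 -35.4 -2 24" --pt "0 42.7 -35.4 -2 24" --pt "0 42.7 -35.4 -2 24"

```text
time: 1.7
tool_pos: [0.5197, -0.122, 0.2511]
tcp_rot: [3.141, -0.006, -0.001]
wrist_force: [0.0, -0.1, 0.1]
width: -0.001
grip_force: 0.0
```

Run:
```python
from h import *
im,d,K=cam('wrist'); save(im,'w1.png'); np.savez('w1.npz',im=im,d=d,o=K[1],Rm=K[2],M=K[0])
s=bot.read_state(); print(s['time'],s['tool_pos'].round(4),s['wrist_force'].round(2),s['q'].round(3),s['width'])
```

```text
1.75 [ 0.5198 -0.1221  0.2511] [-0.12 -0.04 -0.07] [-0.277 -0.016  1.88  -0.     1.278  1.298] 0.0003199331091678859
```

View pics/w1.png

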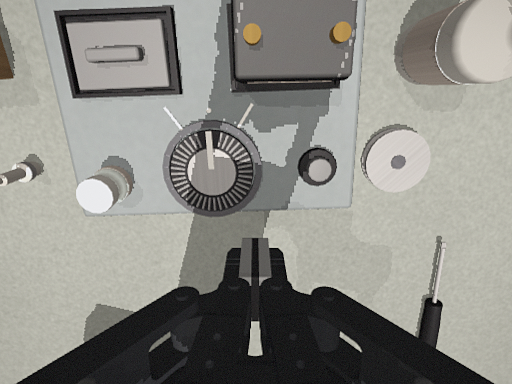

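The wrist view shows the dial centred near (211,170) with its pointer up at (210,135). The button cap is near (319,169), the battery is in the right bay (top right) and the shut fingertips are at (255,240).

Run:
```python
from h import *
z=np.load('w1.npz'); im,d=z['im'],z['d']; K=(z['M'],z['o'],z['Rm'],{})
P=cloud(d,K)
print('dial z',np.round([np.median(P[170-2:173,u-2:u+3,2]) for u in(180,195,211,225,240)],4),'btn z',np.median(P[166:173,316:323,2]).round(4),'charger',np.median(P[195:205,280:300,2]).round(4))
g=cv2.cvtColor(im,cv2.COLOR_RGB2GRAY)
zd=np.median(P[165:177,185:238,2])
# dial: points at face height
m=np.zeros(d.shape,np.uint8); m[115:222,155:268]=(abs(P[115:222,155:268,2]-zd)<.0025)
m=cv2.morphologyEx(m,cv2.MORPH_OPEN,np.ones((3,3)))
cn=max(cv2.findContours(m,0,2)[0],key=cv2.contourArea); W=pts(cn[:,0],K,z=zd)[:,:2]
c,r=cv2.minEnclosingCircle(W.astype(np.float32)); print('dial circ',np.round(c,4),r, 'mean',P[m>0].mean(0).round(4))
zb=np.median(P[166:173,316:323,2])
m=np.zeros(d.shape,np.uint8); m[145:195,295:342]=(abs(P[145:195,295:342,2]-zb)<.0025)
cn=max(cv2.findContours(m,0,2)[0],key=cv2.contourArea); W=pts(cn[:,0],K,z=zb)[:,:2]
c,r=cv2.minEnclosingCircle(W.astype(np.float32)); print('btn circ',np.round(c,4),r)
# pointer: light pixels
print('pointer tip',pts([(208.5,133)],K,z=zd).round(4))
print('tip z check',np.median(P[243:250,250:260,:].reshape(-1,3),0).round(4))
```

```text
dial z [0.0747 0.0751 0.0757 0.0751 0.0753] btn z 0.0827 charger 0.0606
dial circ [ 0.517 -0.075] 0.04479348286986351 mean [ 0.5184 -0.0749  0.0751]
btn circ [ 0.521  -0.1892] 0.01263596024364233
pointer tip [[ 0.5588 -0.074   0.0753]]
tip z check [ 0.5315 -0.1216  0.2638]
```

Call:
step_arm --pt "0 -1 -1 2 0" --pt "0 -2.5 -3 6 0" --pt "0 -3.9 -4.7 10 0" --pt "0 -3.9 -4.7 14 0" --pt "0 -3.9 -4.7 16 0" --pt "0 -3.9 -4.7 17 0" --pt "0 -3.9 -4.7 17 0" --pt "0 -3.9 -4.7 17 0"

```text
time: 2.55
tool_pos: [0.4825, -0.0744, 0.0824]
tcp_rot: [3.141, -0.005, 0.003]
wrist_force: [0.5, -0.3, -0.3]
width: -0.001
grip_force: 0.0
```

Call:
step_arm --pt "0 0 0 0.3 0" --pt "0 0 0 0.5 0" --pt "0 0 0 0.6 0" --pt "0 0 0 0.7 0" --pt "0 0 0 0.7 0" --pt "0 0 0 0.7 0"

```text
time: 3.15
tool_pos: [0.4815, -0.0735, 0.0743]
tcp_rot: [-3.142, 0.003, -0.0]
wrist_force: [0.3, 1.1, -0.2]
width: -0.002
grip_force: 0.0
```

Call:
step_arm --pt "0 0 0 0.1 0" --pt "0 0 0 0.2 0" --pt "0 0 0 0.2 0" --pt "0 0 0 0.2 0"

```text
time: 3.55
tool_pos: [0.4816, -0.0736, 0.0726]
tcp_rot: [-3.142, 0.003, -0.0]
wrist_force: [-1.8, 0.7, 4.6]
width: 0.006
grip_force: 2.2
```

Call:
step_arm --pt "0 0 0 0.1 0" --pt "0 0 0 0.1 0" --pt "0 0.01 -0.15 0.1 2.5" --pt "0 0.01 -0.31 0.1 5" --pt "0 0.03 -0.46 0.1 7.5" --pt "0 0.05 -0.62 0.1 10" --pt "0 0.08 -0.77 0.1 12.5" --pt "0 0.12 -0.92 0.1 15" --pt "0 0.16 -1.07 0.1 17.5" --pt "0 0.21 -1.21 0.1 20" --pt "0 0.21 -1.21 0.1 20"

```text
time: 4.65
tool_pos: [0.4846, -0.0614, 0.072]
tcp_rot: [-3.093, 0.55, -0.003]
wrist_force: [-1.1, 0.8, 5.8]
width: 0.001
grip_force: 2.7
```

Run:
```python
from h import *
s=bot.read_state(); print(s['time'],s['tool_pos'].round(4),s['wrist_force'].round(2),s['torque'].round(3))
im,d,K=cam('wrist'); o=im[60:300,120:400]; save(cv2.resize(o,None,fx=2,fy=2),'w2.png')
```

```text
4.65 [ 0.4846 -0.0614  0.072 ] [-1.11  0.8   5.81] [ 0.188  0.063 -0.019]
```

View pics/w2.png

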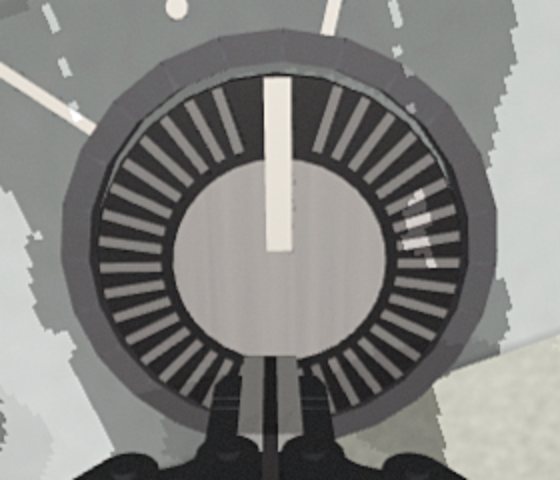

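The camera turned with the finger, and the pointer still points straight up at (278,160) while the scale marks have moved. So the dial is following without slip, about 20° so far. I'll continue another 14°.

Call:
step_arm --pt "0 0.01 -0.15 0 2.5" --pt "0 0.01 -0.31 0 5" --pt "0 0.03 -0.46 0 7.5" --pt "0 0.05 -0.62 0 10" --pt "0 0.08 -0.77 0 12.5" --pt "0 0.1 -0.86 0 14" --pt "0 0.1 -0.86 0 14" --pt "0 0.1 -0.86 0 14" --pt "0 0.1 -0.86 -0.5 14" --pt "0 0.1 -0.86 -2 14" --pt "0 0.1 -0.86 -5 14" --pt "0 0.1 -0.86 -8 14" --pt "0 0.1 -0.86 -8 14"

```text
time: 6.0
tool_pos: [0.4907, -0.0542, 0.1557]
tcp_rot: [-3.002, 0.921, -0.013]
wrist_force: [0.7, 0.4, 0.0]
width: -0.006
grip_force: 0.0
```

Run:
```python
from h import *
s=bot.read_state(); print(s['time'],s['tool_pos'].round(4),s['tcp_rot'].round(3),s['wrist_force'].round(2))
im,d,K=cam('wrist'); save(im,'w3.png')
M=R.from_rotvec(s['tcp_rot']).as_matrix(); t=np.array([.5205,-.189,.092])-s['tool_pos']; print('to btn hover, tool axes cm',(M.T@t*100).round(2),'yaw',np.degrees(np.arctan2(M[1,0],M[0,0])))
# pointer: bright near-white pixels within 43 mm of dial centre at face height
v,u=np.mgrid[:384,:512]; P=pts(np.c_[u.ravel(),v.ravel()],K,z=.075).reshape(384,512,3)[...,:2]-[.517,-.075]
r=np.hypot(P[...,0],P[...,1]); ring=(r>.030)&(r<.038)
g=im.min(2); m=ring&(g>195); a=np.arctan2(P[...,1],P[...,0])[m]
print(m.sum(),np.median(a),a.min(),a.max())
```

```text
6.0 [ 0.4907 -0.0542  0.1557] [-3.002  0.921 -0.013] [0.74 0.39 0.04]
to btn hover, tool axes cm [9.98 9.51 6.41] yaw -34.12085179651732
213 -0.5813895616408066 -2.770670555017358 2.2810072220434034
```

View pics/w3.png

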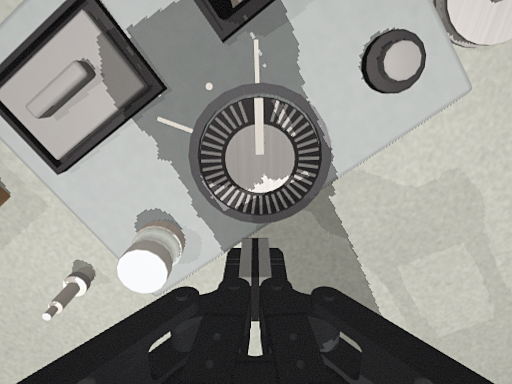

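The pointer at (259,125) lines up with the right-hand scale mark at (257,60), and the measured angle is −0.58 rad. The dial has clicked over to the battery bay, so the button is next.

Call:
step_arm --pt "0 1 1 0 -4" --pt "0 3.5 3.3 0 -12" --pt "0 6.5 6.2 0 -20" --pt "0 9 8.6 0 -28" --pt "0 10 9.5 0 -34" --pt "0 10 9.5 2 -34" --pt "0 10 9.5 5 -34" --pt "0 10 9.5 6.4 -34" --pt "0 10 9.5 6.4 -34" --pt "0 10 9.5 6.4 -34"

```text
time: 7.05
tool_pos: [0.5166, -0.1882, 0.0869]
tcp_rot: [-3.141, 0.003, 0.002]
wrist_force: [0.5, -0.3, -0.2]
width: -0.006
grip_force: 0.0
```

Call:
step_arm --pt "0 0 0 0.4 0" --pt "0 0 0 0.8 0" --pt "0 0 0 1.0 0" --pt "0 0 0 1.2 0" --pt "0 0 0 1.3 0" --pt "0 0 0 1.3 0" --pt "0 0 0 1.3 0"

```text
time: 7.75
tool_pos: [0.5183, -0.1888, 0.076]
tcp_rot: [3.141, -0.003, 0.004]
wrist_force: [-0.4, 1.6, 9.0]
width: 0.001
grip_force: 4.1
```

Call:
step_arm --pt "0 0 0 0.1 0" --pt "0 0 0 0.1 0" --pt "0 0 0 0.1 0"

```text
time: 8.05
tool_pos: [0.5183, -0.1888, 0.0759]
tcp_rot: [3.141, -0.003, 0.004]
wrist_force: [-1.5, 1.2, 14.3]
width: 0.003
grip_force: 6.9
```

The force rose to 14 N with no further travel, so the button is fully in. I'll let go and check.

Call:
step_arm --pt "0 0 0 -0.5 0" --pt "0 0 0 -2 0" --pt "0 0 0 -5 0" --pt "0 0 0 -9 0" --pt "0 -1 0 -13 0" --pt "0 -2 0 -16 0" --pt "0 -2 0 -16 0" --pt "0 -2 0 -16 0"

```text
time: 8.85
tool_pos: [0.4969, -0.1885, 0.2343]
tcp_rot: [3.141, -0.004, 0.002]
wrist_force: [0.6, -0.0, -1.3]
width: 0.002
grip_force: 0.0
```

Run:
```python
from h import *
im,d,K=cam('wrist'); save(im,'w4.png'); P=cloud(d,K)
m=np.hypot(P[...,0]-.521,P[...,1]+.189)<.008; print('btn z',np.median(P[m][:,2]),bot.read_state()['wrist_force'].round(2))
```

```text
btn z 0.08406172574893839 [-0.63  0.57 -0.88]
```

View pics/w4.png

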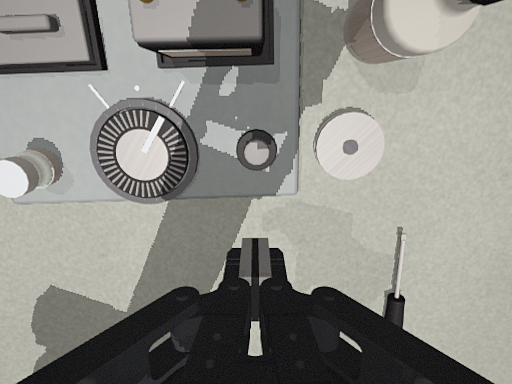

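The dial pointer at (155,128) aims at the right-hand mark (the battery bay). The button at (257,150) is back up, and the battery, cover and jar haven't moved.

```bash
python3 -c "
from workcell import bot
print(bot.finish_job())"
```

```text
the job is handed in; nothing more can be done
None
```

The dial was rubbed round to the right bay, which holds the battery, then the start button was pressed fully in and let go; nothing else was touched, and the job was handed in at about 9 s.

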